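# Push the wear discs into their recesses

### The arm

A 6-joint arm with a two-finger parallel gripper is mounted at the origin on the work surface. World frame = base frame: x ahead of the robot, y to its left, z up, the work surface at z = 0. Lengths are in m, angles in rad, forces in N, time in s.
With the tool pointing down it reaches from about 0.35 to 0.85 m from the base axis. Payload 8.1 kg.
Tool frame: the origin (TCP) lies on the mounting face of the last link; the fingertips stand 186 mm ahead of it and the grasp point (between the pads) lies 167 mm ahead of it; z points along the fingers, y is the line along which they close (so a half turn about z gives the same grasp; the last joint's range is limited). The gripper opens to 93 mm and grips with 3 to 60 N. Pads are 15 mm wide; open, the fingers measure 128 mm over their backs; the gripper's body (75 mm by 188 mm) begins 65 mm behind the grasp point.
Start: joints at [1.223, 0.13, 1.488, -0, 1.523, -0.085], TCP at [0.156, 0.579, 0.405] pointing down, gripper open.
Joint ranges: [-2.96, 2.96], [-0.89, 2.26], [0.02, 2.5], [-1.34, 4.48], [0, 2.73], [-2.66, 2.66]. Speed limits (rad/s): [2.39, 2.39, 2.79, 3.14, 3.14, 3.14].

### API

Orientations are given as a rotation vector (axis times angle).
In Python, from plant import * gives the robot as it stands. The module is installed in compiled form; this text tells all that it offers.
- The arm moves only by the tool arm_command, never from a script. Its argument "increments" is a list of rows, each a list of 6 numbers: the shift along the tool's x, y, z in units of 0.2 m (1.0 is 0.2 m), then the turn, a rotation vector about the tool's x, y, z in units of pi rad (1.0 is pi rad). A call has exactly 5 rows; each row is the pose to reach, as a shift and turn from the pose commanded when the call began, along the tool's axes at that moment, turning the shorter way round; what a row does not reach only later rows make up. A row lasts 1/8 s, in which the tool goes at most 62.5 mm and 10.7 degrees, less where a joint would pass 70% of its speed; a pose out of reach is approached as far as the arm can. A call with a number of a shift or a turn outside -1 to 1 is refused whole. A call with a gripper value outside its range is refused whole. "fingers" is the closure, from -1 (fully open) to 1 (shut), set as the call begins (left out, the last holds). The fingers move at their own pace and stop on an object; "force" is the grip in N (left out, the last holds). Time passes only in rows, so rows that repeat a pose let the fingers close, or fill a call up. It gives the time, the measured TCP pose, the force, the opening and the grip force at its end, in the units of the state.
- read_state(): the state, without advancing time (a new reading comes with each control period).
- read_camera(name): name is "scene" or "top"; returns a dict with "image" (400x640x3 uint8, red, green, blue), "fx", "fy", "cx", "cy" (pixels), "k1" (the pictures are not rectified: a ray, as slopes to the right and down, at radius r is drawn at 1 + k1 r^2 times it, then the intrinsics apply), "T" (4x4, takes a point from camera to world coordinates). Camera axes: x right, y down, z forward; pixel columns grow to the right and rows downward; lengths in m; the calibration is good to about 2 mm. A picture is of the moment at which its call begins. There is no depth.
- close_job(): hands the job in; it is judged then, once.
The state is a dict: "t": time; "q": joint angles; "dq": joint speeds; "joint_torque": joint torques, N m; "tool_pos": TCP position; "orientation": TCP orientation; "force": force on the tool from outside, world axes, zero at the start; "wrist_torque": the same for the moment, N m; "opening": finger opening in m; "gripper_force": force on a finger pad.
Only numpy, scipy, OpenCV 4.12 (cv2) and the standard library are available. Lean on these libraries where they do the work, as an engineer would, in place of code of your own. Each camera call takes 0.05 s, during which the arm holds its last target. There are 200 camera calls.

### The job

Two plain steel wear discs, one large and one small, lie loose on the red-primed base plate. With the fingertips push each one across the plate, never picking it up or flipping it, until it drops over the rim of the round recess of its own size and lies flat and flush in it. Do them in either order, and leave the bolt and the nut on the plate and everything else on the bench where they are.

Things in the scene. Friction and masses are not known exactly. Their poses are not given: they have to be found in the camera images.
- plate: Fixed red-primed steel base plate, 240 mm (its x) by 300 mm (its y), 16 mm thick, lying on the bench; origin at the centre of its underside, z up. Two round flat-bottomed recesses, 10 mm deep, with bare dark steel floors, are sunk in its top in the half farther from the robot, 130 mm apart centre to centre along y.
- large_recess (a point): Centre of the mouth of the large recess, 60 mm diameter, 10 mm deep, level with the plate's top face (16 mm above the bench). Axes as the plate's, z up.
- small_recess (a point): Centre of the mouth of the small recess, 44 mm diameter, 10 mm deep, level with the plate's top face. Axes as the plate's, z up.
- large_disc_mid (a point): Centre (half-way up) of the large loose bare steel disc (small dark screw hole at its middle, too small for a finger), 56 mm diameter, 10 mm thick, about 0.19 kg, lying flat on the plate's half nearer the robot, either on the same side as its recess or on the other side. z is its axis. On the plate this point is 5 mm above the plate's top face; seated, it is 5 mm below.
- small_disc_mid (a point): Centre (half-way up) of the small loose bare steel disc (small dark screw hole at its middle, too small for a finger), 40 mm diameter, 10 mm thick, about 0.1 kg, lying flat on the plate's half nearer the robot, either on the same side as its recess or on the other side. z is its axis. It also fits, wrongly, into the large recess. On the plate this point is 5 mm above the plate's top face; seated, it is 5 mm below.
- large_disc: The large disc itself; origin at the centre of its underside.
- small_disc: The small disc itself; origin at the centre of its underside.
- bolt_mid (a point): Middle of a loose steel hex bolt standing on its head on the plate, 55 mm tall, head 28 mm across corners, shank 16 mm; between and a little beyond the two recesses, near the plate's far edge. To be left alone.
- nut_mid (a point): Middle of a loose steel hex nut, 28 mm across corners, 14 mm high, lying on the plate near the middle of its near edge. To be left alone.
- tin_mid (a point): Middle of a loose paint tin, 84 mm diameter, 100 mm tall, on the bench to the left of the plate. To be left alone.
- hammer_grip (a point): Point on the handle of a hammer lying on the bench to the right of the plate. To be left alone.
- punch_mid (a point): Middle of a centre punch, 120 mm long, 12 mm thick, lying on the bench to the right of the plate. To be left alone.
- magnet_mid (a point): Middle of a square red welding magnet, 70 mm wide, 16 mm high, lying on the bench to the left of the plate. To be left alone.
There are look-alikes about, which are no part of the job. What is shaped like the large_disc but blue is not meant.

How it is judged:
At the end, for the whole second after the job is handed in: Each disc lies in the recess of its own size: centre within 5 mm of the recess's axis, its top within 1.5 mm of flush with the plate, level within 0.06 rad, at rest (horizontal distance between large_disc_mid and large_recess below 0.005 m and z of large_disc_mid in the frame of large_recess below -0.0035 m and angle between each of large_disc_mid, small_disc_mid's own z axis and vertical below 0.06 rad and linear speed of each of large_disc, small_disc below 0.01 m/s and horizontal distance between small_disc_mid and small_recess below 0.005 m and z of small_disc_mid in the frame of small_recess below -0.0035 m); the robot touches nothing.
It fails at once if the large disc is lifted more than 10 mm off the plate's top face or tipped by more than 0.6 rad (height (world z) of large_disc_mid above 0.031 m or angle between large_disc_mid's own z axis and vertical above 0.6 rad).
It fails at once if the small disc is lifted more than 10 mm off the plate's top face or tipped by more than 0.6 rad (height (world z) of small_disc_mid above 0.031 m or angle between small_disc_mid's own z axis and vertical above 0.6 rad).
It fails at once if the bolt, nut, tin, hammer, punch or magnet is moved more than 20 mm (distance of any of bolt_mid, nut_mid, tin_mid, hammer_grip, punch_mid, magnet_mid from where it was at the start of the episode above 0.02 m).
It also fails if it takes over 72 s, if anything falls off the work surface, if the arm or the gripper's body presses on something with over 40 N, if the wrist force passes 120 N, or if a joint passes its speed limit or range.

## Working session

There is one attempt and no reset: what is moved stays moved. The work goes in short steps, Python scripts to look and compute and a tool call to move; the robot and the scene stay as the last step left them, time stands still between calls to the robot, and variables do not carry over. Pictures are saved under pics/ and viewed, at most 10 in all, crops included, and the job is handed in when it is done.

Besides the shell and the picture viewer there is one more tool, called as name(argument=value, ...), one argument or row to a line, values as JSON. arm_command: Moves the arm, as the interface text tells. Shifts and turns lie within -1 to 1; 1 stands for 0.2 m of shift or pi rad of turn. Its arguments: {"type":"object","properties":{"increments":{"type":"array","items":{"type":"array","items":{"type":"number","minimum":-1,"maximum":1}}},"fingers":{"type":"number"},"force":{"type":"number"}},"required":["increments"]}

```bash
mkdir -p pics; cat > h.py <<'E'
from plant import *
import numpy as np, cv2
from scipy.spatial.transform import Rotation as R
def ray(c,u,v):
    K=np.array([[c['fx'],0,c['cx']],[0,c['fy'],c['cy']],[0,0,1]])
    p=cv2.undistortPoints(np.array([[[u,v]]],float),K,np.array([c['k1'],0,0,0,0.]))[0,0]
    return c['T'][:3,:3]@np.array([p[0],p[1],1]),c['T'][:3,3]
def onz(c,u,v,z):
    d,o=ray(c,u,v); return o+d*(z-o[2])/d[2]
def pix(c,P):
    q=np.linalg.inv(c['T'])@np.append(P,1); x,y=q[0]/q[2],q[1]/q[2]; s=1+c['k1']*(x*x+y*y)
    return c['fx']*x*s+c['cx'],c['fy']*y*s+c['cy']
def save(im,n): cv2.imwrite('pics/'+n,im[:,:,::-1])
E
python3 - <<'E'
from h import *
for n in('scene','top'):
    c=read_camera(n); save(c['image'],n+'0.png'); print(n,c['fx'],c['cx'],c['cy'],c['k1'],c['T'].round(3).tolist())
s=read_state();print(s['tool_pos'],s['orientation'],s['opening'],s['t'],R.from_rotvec(s['orientation']).as_matrix().round(3))
E
```

```text
scene 453.3707063572396 322.0558188930079 194.8185878487273 -0.12594912496813007 [[-0.598, 0.581, -0.552, 1.192], [0.801, 0.423, -0.423, 0.521], [-0.013, -0.695, -0.719, 0.929], [0.0, 0.0, 0.0, 1.0]]
top 444.5147827274439 313.8325789049204 198.23713994723238 -0.026980542614891016 [[-0.022, -0.988, 0.151, 0.348], [-1.0, 0.022, 0.004, 0.005], [-0.007, -0.15, -0.989, 1.187], [0.0, 0.0, 0.0, 1.0]]
[0.15576961 0.57920646 0.40379078] [-4.11535270e-01 -3.11412193e+00  2.59680771e-03] 0.09317911001116225 0.1 [[-0.966  0.26  -0.001]
 [ 0.26   0.966 -0.002]
 [ 0.    -0.002 -1.   ]]
```

View pics/top0.png

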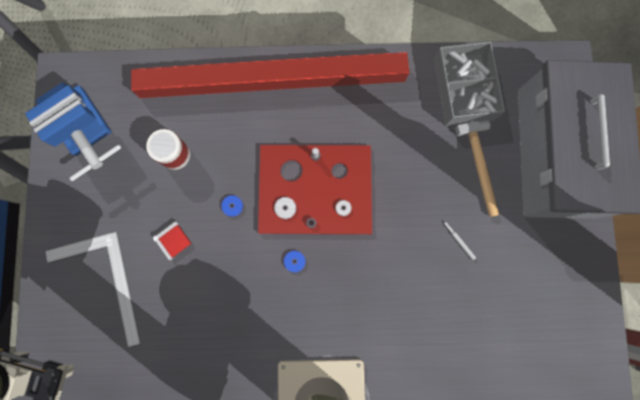

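View pics/scene0.png

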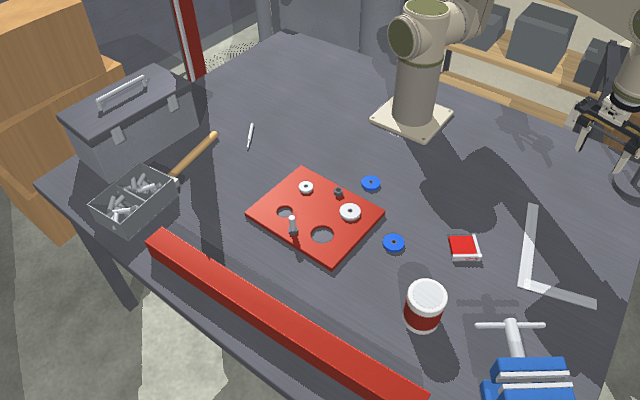

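Top view: the large disc is at (285,208), the small disc at (343,208), the large recess at (291,170) and the small recess at (339,171). The bolt is at (315,153) and the nut at (311,223). Things that could be mistaken for the large disc are the blue discs at (232,206) and (295,262), which are off the plate and excluded by colour. I choose the two bare steel discs on the plate, and next I'll take the close crop and measure.

```bash
cat >> h.py <<'E'
def spots(c,box,zfun=None):
    u0,v0,u1,v1=box; im=c['image'][v0:v1,u0:u1].astype(int)
    big=cv2.resize(c['image'][v0:v1,u0:u1],None,fx=4,fy=4,interpolation=cv2.INTER_CUBIC).astype(int)
    r,g,b=big[...,0],big[...,1],big[...,2]
    out=[]
    for nm,m in(('bright',(g>110)),('dark',(r-g<45)&(g<=110))):
        cs,_=cv2.findContours(m.astype(np.uint8),cv2.RETR_EXTERNAL,cv2.CHAIN_APPROX_NONE)
        for k in cs:
            if cv2.contourArea(k)>500:
                (x,y),a,t=cv2.fitEllipse(k); out.append((nm,(x+.5)/4-.5+u0,(y+.5)/4-.5+v0,a[0]/4,a[1]/4))
    return out
E
python3 - <<'E'
from h import *
c=read_camera('top')
save(cv2.resize(c['image'][138:242,250:380],None,fx=5,fy=5,interpolation=cv2.INTER_CUBIC),'crop.png')
for box in((262,147,370,233),):
    for s in spots(c,box): 
        z=.026 if s[0]=='bright' else .016
        print(s[0],np.round(s[1:],1),onz(c,s[1],s[2],z).round(4), 'mm/px',1000*np.linalg.norm(onz(c,s[1]+1,s[2],z)-onz(c,s[1],s[2],z)).round(3))
im=c['image'].astype(int);m=((im[...,0]-im[...,1]>50)).astype(np.uint8);m[:140]=0;m[:,:250]=0
k=max(cv2.findContours(m,0,2)[0],key=cv2.contourArea);b=cv2.boxPoints(cv2.minAreaRect(k));print(cv2.minAreaRect(k))
print([onz(c,*p,.016).round(4).tolist() for p in b])
c=read_camera('scene')
im=c['image'].astype(int)
for s in spots(c,(250,170,382,265)):
    z=.026 if s[0]=='bright' else .016
    print(s[0],np.round(s[1:],1),onz(c,s[1],s[2],z).round(4))
E
```

```text
bright [343.1 207.6  16.2  16.3] [ 0.4984 -0.0674  0.026 ] mm/px 3.0
bright [284.9 207.5  22.2  22.3] [0.502  0.0859 0.026 ] mm/px 3.0
bright [315.4 152.4   7.1  11.2] [0.6493 0.0021 0.026 ] mm/px 3.0
dark [310.6 222.5   9.2  10.3] [0.4619 0.019  0.016 ] mm/px 3.0
dark [339.  170.4  14.6  15.5] [ 0.6007 -0.0602  0.016 ] mm/px 3.0
dark [290.9 170.2  20.2  21.3] [0.6041 0.0693 0.016 ] mm/px 3.0
((314.5, 189.0), (88.0, 113.0), 90.0)
[[0.6763, 0.1577, 0.016], [0.669, -0.1491, 0.016], [0.4306, -0.1393, 0.016], [0.4372, 0.1583, 0.016]]
bright [322.2 236.5  12.8  20.3] [0.6166 0.0782 0.026 ]
bright [369.6 251.4  26.7  48.2] [0.5853 0.2014 0.026 ]
bright [269.2 250.4  32.9  70.7] [ 0.7302 -0.0017  0.026 ]
bright [349.6 211.   17.7  21.9] [0.5031 0.0853 0.026 ]
bright [310.4 200.9  74.  140.7] [ 0.5356 -0.0224  0.026 ]
dark [322.2 236.   16.4  21.8] [0.6089 0.0722 0.016 ]
dark [286.1 246.1   9.5  78.4] [0.6892 0.0182 0.016 ]
dark [361.1 243.2   6.2  82.1] [0.5693 0.1664 0.016 ]
dark [284.3 211.9   9.   14.2] [ 0.6025 -0.0605  0.016 ]
dark [337.9 192.2   7.6   8.9] [0.4561 0.0135 0.016 ]
dark [370.7 186.6  12.8  19.4] [0.383  0.0766 0.016 ]
```

View pics/crop.png

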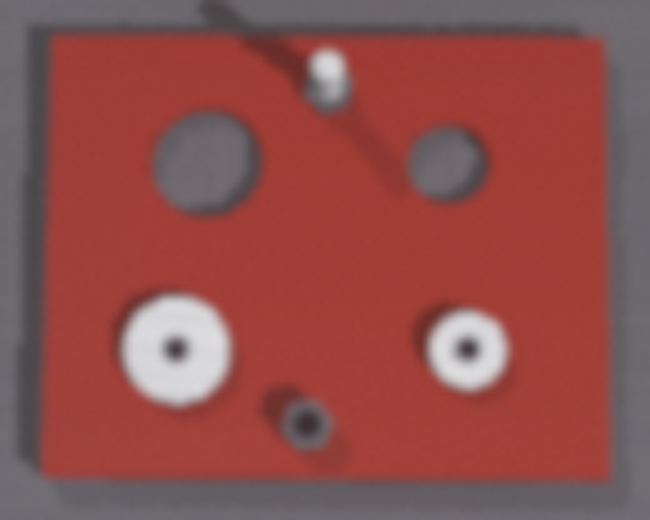

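The crop shows both steel discs with their screw holes, two clear recesses, and the nut and bolt clear of both push lines. I measure the large disc at (0.5025, 0.0856) and the small disc at (0.498, -0.067). The recesses are near (0.604, 0.070) and (0.601, -0.060), and the sizes and the 130 mm spacing agree. Next I move above the near side of the large disc.

```bash
cat >> h.py <<'E'
def plan(x,y,ztip,yawdeg):
    s=read_state(); M=R.from_rotvec(s['orientation']); d=np.array([x,y,ztip+.186])-s['tool_pos']
    t=np.radians(yawdeg); X=np.array([-np.cos(t),-np.sin(t),0]); Z=np.array([0,0,-1.]); G=R.from_matrix(np.c_[X,np.cross(Z,X),Z])
    print('t',round(s['t'],2),'tip',s['tool_pos'].round(4)-[0,0,.186],'F',s['force'].round(1),'open',round(s['opening'],4))
    print('inc',(M.inv().apply(d)/.2).round(4),((M.inv()*G).as_rotvec()/np.pi).round(4))
E
python3 -c "
from h import *
plan(.465,.0915,.10,-9)"
```

```text
t 0.2 tip [0.1558 0.5793 0.2181] F [-0.7 -0.4  0.1] open 0.0929
inc [-2.1267 -1.9529  0.5924] [-0.0004 -0.0001 -0.0336]
```

arm_command(
  increments=[
    [-0.2, -0.2, 0, 0, 0, 0],
    [-0.4, -0.4, 0, 0, 0, 0],
    [-0.6, -0.6, 0, 0, 0, 0],
    [-0.8, -0.8, 0, 0, 0, 0],
    [-1, -0.95, 0, 0, 0, -0.0336],
  ],
  fingers=0.355,
)

```text
t: 0.82
tool_pos: [0.3001, 0.3422, 0.4047]
orientation: [0.244, 3.132, 0.0]
force: [0.8, 0.6, -0.7]
opening: 0.0475
gripper_force: 0.0
```

arm_command(
  increments=[
    [-0.2, -0.2, 0, 0, 0, 0],
    [-0.4, -0.4, 0, 0, 0, 0],
    [-0.6, -0.6, 0, 0, 0, 0],
    [-0.8, -0.8, 0, 0, 0, 0],
    [-1, -0.9, 0, 0, 0, 0],
  ],
)

```text
t: 1.45
tool_pos: [0.4698, 0.1327, 0.405]
orientation: [0.249, 3.131, -0.0]
force: [0.1, 0.4, 0.6]
opening: 0.0299
gripper_force: 0.0
```

```bash
python3 -c "
from h import *
plan(.465,.0915,.10,-9)"
```

```text
t 1.45 tip [0.4698 0.1327 0.219 ] F [0.1 0.4 0.6] open 0.0299
inc [-0.0086 -0.2071  0.5948] [-0.      0.0002 -0.0006]
```

arm_command(
  increments=[
    [0, -0.1, 0.15, 0, 0, 0],
    [0, -0.2, 0.3, 0, 0, 0],
    [-0.01, -0.21, 0.45, 0, 0, 0],
    [-0.01, -0.21, 0.59, 0, 0, 0],
    [-0.01, -0.21, 0.59, 0, 0, 0],
  ],
)

```text
t: 2.08
tool_pos: [0.4631, 0.0929, 0.2843]
orientation: [-0.247, -3.127, 0.001]
force: [-0.8, 0.5, 1.1]
opening: 0.0299
gripper_force: 0.0
```

```bash
python3 -c "
from h import *
plan(.463,.0918,.0195,-9)
c=read_camera('top')
save(cv2.resize(c['image'][138:242,250:380],None,fx=5,fy=5,interpolation=cv2.INTER_CUBIC),'crop2.png')"
```

```text
t 2.08 tip [0.4631 0.0929 0.0983] F [-0.8  0.5  1.1] open 0.0299
inc [-0.0023 -0.005   0.3941] [-0.0004 -0.0016 -0.0001]
```

View pics/crop2.png

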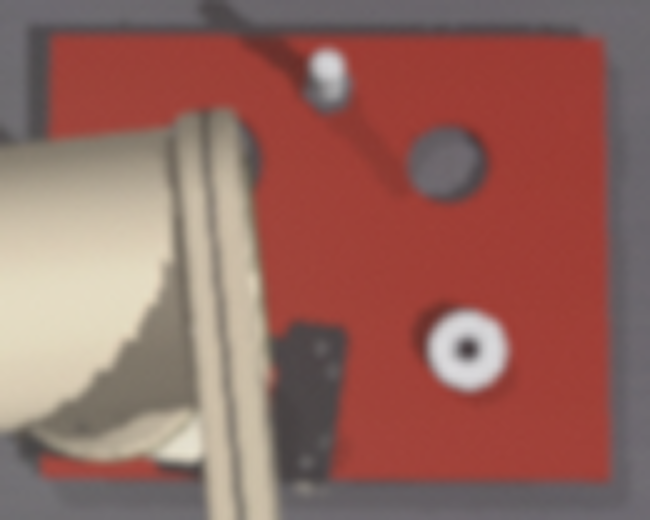

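The top view is now blocked by the arm over the large disc, so I'll use the scene camera to check. Lowering the fingertips beside the disc.

arm_command(
  increments=[
    [0, -0.005, 0.12, 0, 0, 0],
    [0, -0.005, 0.24, 0, 0, 0],
    [0, -0.005, 0.34, 0, 0, 0],
    [0, -0.005, 0.385, 0, 0, 0],
    [0, -0.005, 0.39, 0, 0, 0],
  ],
)

```text
t: 2.75
tool_pos: [0.4646, 0.0922, 0.2094]
orientation: [0.246, 3.131, 0.0]
force: [-0.2, 0.0, -0.1]
opening: 0.0301
gripper_force: 0.0
```

```bash
python3 -c "
from h import *
plan(.5713,.0745,.0195,-9)
c=read_camera('scene')
save(cv2.resize(c['image'][140:280,240:400],None,fx=4,fy=4,interpolation=cv2.INTER_CUBIC),'s2.png')"
```

```text
t 2.75 tip [0.4646 0.0922 0.0234] F [-0.2  0.  -0.1] open 0.0301
inc [-0.5408 -0.004   0.0199] [ 0.      0.0002 -0.    ]
```

View pics/s2.png

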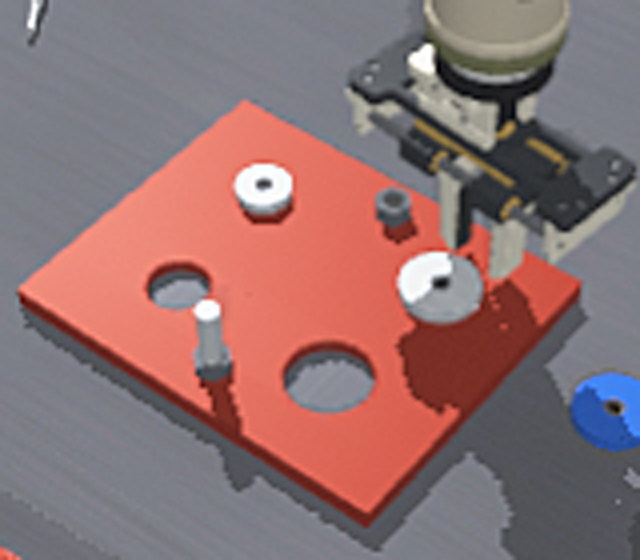

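The scene crop shows both fingertips just behind the large disc (about (460,240) and (505,270)), with the nut clear. Pushing along the line.

arm_command(
  increments=[
    [-0.02, 0, 0.005, 0, 0, 0],
    [-0.09, 0, 0.005, 0, 0, 0],
    [-0.17, 0, 0.005, 0, 0, 0],
    [-0.25, 0, 0.005, 0, 0, 0],
    [-0.3, 0, 0.005, 0, 0, 0],
  ],
)

```text
t: 3.42
tool_pos: [0.5247, 0.0825, 0.208]
orientation: [0.247, 3.132, 0.0]
force: [-3.2, 1.5, 3.5]
opening: 0.0301
gripper_force: 1.8
```

```bash
cat >> h.py <<'E'
def rim(c,P,rad,z,thr):
    # crop around expected point; bright blob ellipse
    u,v=map(int,pix(c,P)); return [(s[0],np.round(s[1:],1),onz(c,s[1],s[2],z).round(4)) for s in spots(c,(u-rad,v-rad,u+rad,v+rad))]
E
python3 -c "
from h import *
plan(.5713,.0745,.0195,-9)
c=read_camera('scene')
for s in rim(c,[.555,.078,.026],22,.026,0): print(s)
save(cv2.resize(c['image'][180:270,260:390],None,fx=6,fy=6,interpolation=cv2.INTER_CUBIC),'s3.png')"
```

```text
t 3.42 tip [0.5247 0.0825 0.022 ] F [-3.2  1.5  3.5] open 0.0301
inc [-0.2362 -0.0028  0.0127] [ 0.      0.0001 -0.0001]
('bright', array([321. , 236.3,  12.7,  16.1]), array([0.6179, 0.0754, 0.026 ]))
('bright', array([339.2, 216. ,  25.7,  34.3]), array([0.5343, 0.0731, 0.026 ]))
('bright', array([317.5, 211.6,   9.5,  31.3]), array([0.5556, 0.017 , 0.026 ]))
('dark', array([321.8, 235.5,  14.6,  46.2]), array([0.6146, 0.0754, 0.026 ]))
('dark', array([347.3, 205. ,  16. ,  22.3]), array([0.4889, 0.068 , 0.026 ]))
```

View pics/s3.png

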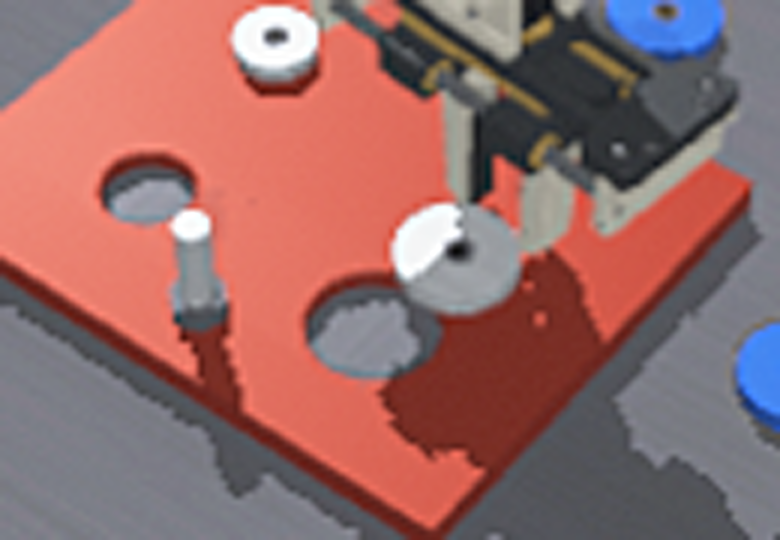

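The disc's screw hole is at crop (459,250), with the fingers behind it. The recess mouth is centred near (373,325).

```bash
python3 -c "
from h import *
c=read_camera('scene')
f=lambda u,v,z: print(onz(c,260+(u+.5)/6-.5,180+(v+.5)/6-.5,z).round(4))
f(459,250,.026);f(373,325,.016);f(148,188,.016)
plan(.5713,.0745,.0195,-9)"
```

```text
[0.554  0.0771 0.026 ]
[0.6036 0.0669 0.016 ]
[ 0.5998 -0.063   0.016 ]
t 3.52 tip [0.5247 0.0824 0.022 ] F [ 0.  -0.9 -0. ] open 0.0298
inc [-0.2361 -0.0026  0.013 ] [ 0.0001  0.0004 -0.0002]
```

arm_command(
  increments=[
    [-0.03, -0.002, 0.006, 0, 0, 0],
    [-0.09, -0.004, 0.008, 0, 0, 0],
    [-0.15, -0.006, 0.008, 0, 0, 0],
    [-0.2, -0.006, 0.008, 0, 0, 0],
    [-0.245, -0.006, 0.008, 0, 0, 0],
  ],
)

```text
t: 4.15
tool_pos: [0.5723, 0.0737, 0.2061]
orientation: [0.247, 3.132, -0.0]
force: [-0.4, -0.4, -0.7]
opening: 0.0302
gripper_force: 0.3
```

```bash
python3 -c "
from h import *
plan(.5728,.0731,.0195,-9)
c=read_camera('scene')
save(cv2.resize(c['image'][180:270,260:390],None,fx=6,fy=6,interpolation=cv2.INTER_CUBIC),'s4.png')"
```

```text
t 4.15 tip [0.5723 0.0737 0.0201] F [-0.4 -0.4 -0.7] open 0.0302
inc [-0.003  -0.0027  0.0032] [-0.      0.0001 -0.0001]
```

View pics/s4.png

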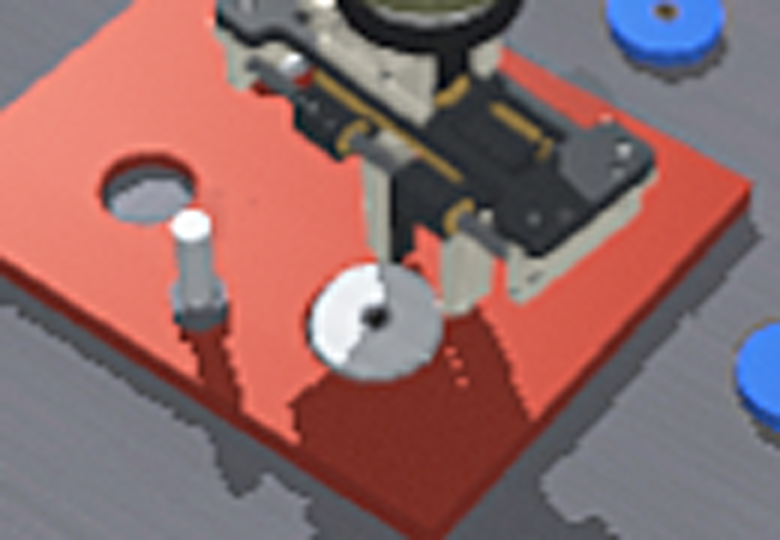

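The disc covers the large recess, with its hole at (375,317). It may still be about 1 mm short, so I'll give it a small extra nudge, then back off and rise.

arm_command(
  increments=[
    [-0.008, 0, 0, 0, 0, 0],
    [-0.016, 0, 0, 0, 0, 0],
    [-0.022, 0, 0, 0, 0, 0],
    [-0.022, 0, 0, 0, 0, 0],
    [0.02, 0, 0, 0, 0, 0],
  ],
)

```text
t: 4.82
tool_pos: [0.5677, 0.0744, 0.2063]
orientation: [0.247, 3.131, 0.0]
force: [-0.2, 0.2, 1.0]
opening: 0.0295
gripper_force: 0.0
```

arm_command(
  increments=[
    [0.05, 0, -0.05, 0, 0, 0],
    [0.15, 0, -0.2, 0, 0, 0],
    [0.3, -0.2, -0.4, 0, 0, 0],
    [0.4, -0.45, -0.4, 0, 0, 0],
    [0.5, -0.7, -0.4, 0, 0, 0],
  ],
  fingers=0.527,
)

```text
t: 5.45
tool_pos: [0.4458, -0.0488, 0.2869]
orientation: [0.244, 3.13, -0.001]
force: [0.7, -0.6, -0.3]
opening: 0.022
gripper_force: 0.0
```

```bash
python3 -c "
from h import *
plan(.465,-.0697,.0195,4)
c=read_camera('scene'); d=read_camera('top')
a=cv2.resize(c['image'][180:270,260:390],None,fx=6,fy=6,interpolation=cv2.INTER_CUBIC)[:,:440+40]
b=cv2.resize(d['image'][140:236,255:307],None,fx=5.625,fy=5.625,interpolation=cv2.INTER_CUBIC)
save(np.hstack([a,b]),'s5.png');print(a.shape,b.shape)"
```

```text
t 5.45 tip [ 0.4458 -0.0488  0.1009] F [ 0.7 -0.6 -0.3] open 0.022
inc [-0.1102 -0.0881  0.4072] [-0.0002  0.0006 -0.0718]
(540, 480, 3) (540, 292, 3)
```

View pics/s5.png

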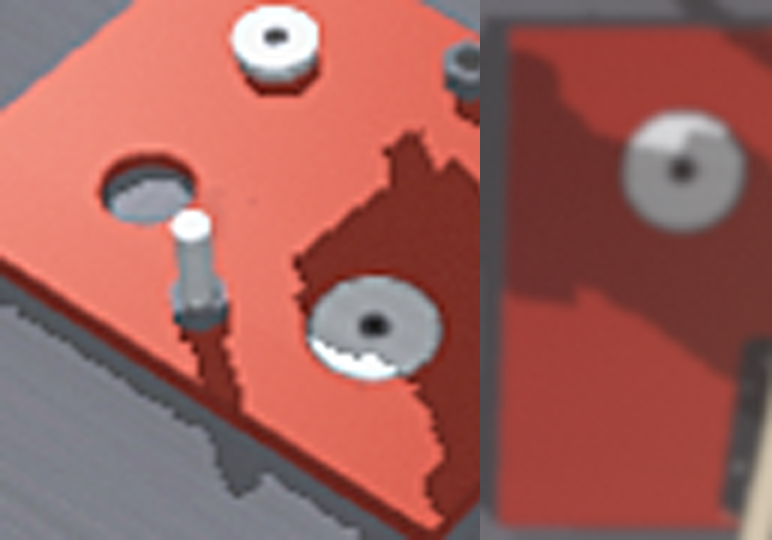

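The large disc is seated and flush: its hole at (374,325) coincides with the mouth centre, and no side face shows. Now the small disc.

```bash
python3 -c "
from h import *
c=read_camera('scene')
f=lambda u,v,z: print(onz(c,260+(u+.5)/6-.5,180+(v+.5)/6-.5,z).round(4))
f(275,36,.026);f(374,325,.016)
plan(.466,-.0695,.0195,3)"
```

```text
[ 0.4969 -0.0703  0.026 ]
[0.6033 0.0673 0.016 ]
t 5.6 tip [ 0.4457 -0.0496  0.1001] F [ 1.4 -0.5  0.3] open 0.0222
inc [-0.116  -0.0821  0.4032] [-0.0001  0.0001 -0.0679]
```

arm_command(
  increments=[
    [-0.05, -0.04, 0, 0, 0, -0.05],
    [-0.116, -0.088, 0, 0, 0, -0.073],
    [-0.116, -0.088, 0.1, 0, 0, -0.073],
    [-0.116, -0.088, 0.2, 0, 0, -0.073],
    [-0.116, -0.088, 0.25, 0, 0, -0.073],
  ],
)

```text
t: 6.22
tool_pos: [0.467, -0.0681, 0.2348]
orientation: [0.115, -3.138, -0.001]
force: [0.3, 0.7, -0.1]
opening: 0.022
gripper_force: 0.0
```

```bash
python3 -c "
from h import *
plan(.466,-.0707,.0195,4)"
```

```text
t 6.22 tip [ 0.467  -0.0681  0.0488] F [ 0.3  0.7 -0.1] open 0.022
inc [ 0.0057 -0.013   0.1466] [ 0.0003 -0.0005  0.0011]
```

arm_command(
  increments=[
    [0.006, -0.012, 0, 0, 0, 0],
    [0.006, -0.012, 0.06, 0, 0, 0],
    [0.006, -0.012, 0.11, 0, 0, 0],
    [0.006, -0.012, 0.146, 0, 0, 0],
    [0.006, -0.012, 0.146, 0, 0, 0],
  ],
)

```text
t: 6.85
tool_pos: [0.4658, -0.0716, 0.2061]
orientation: [0.113, -3.138, -0.001]
force: [0.2, 0.8, 0.1]
opening: 0.0219
gripper_force: 0.0
```

arm_command(
  increments=[
    [-0.03, 0, 0.003, 0, 0, 0],
    [-0.1, 0, 0.003, 0, 0, 0],
    [-0.17, 0, 0.003, 0, 0, 0],
    [-0.25, 0, 0.003, 0, 0, 0],
    [-0.29, 0, 0.003, 0, 0, 0],
  ],
)

```text
t: 7.48
tool_pos: [0.5254, -0.0674, 0.2066]
orientation: [-0.114, 3.139, -0.0]
force: [-1.6, 1.4, 0.9]
opening: 0.0218
gripper_force: 0.7
```

```bash
python3 -c "
from h import *
plan(.5768,-.0632,.0195,4)
c=read_camera('scene')
save(cv2.resize(c['image'][170:260,260:390],None,fx=6,fy=6,interpolation=cv2.INTER_CUBIC),'s6.png')"
```

```text
t 7.47 tip [ 0.5254 -0.0674  0.0206] F [-1.6  1.4  0.9] open 0.0218
inc [-0.2577  0.0022  0.0059] [-0.0001  0.0002  0.0008]
```

View pics/s6.png

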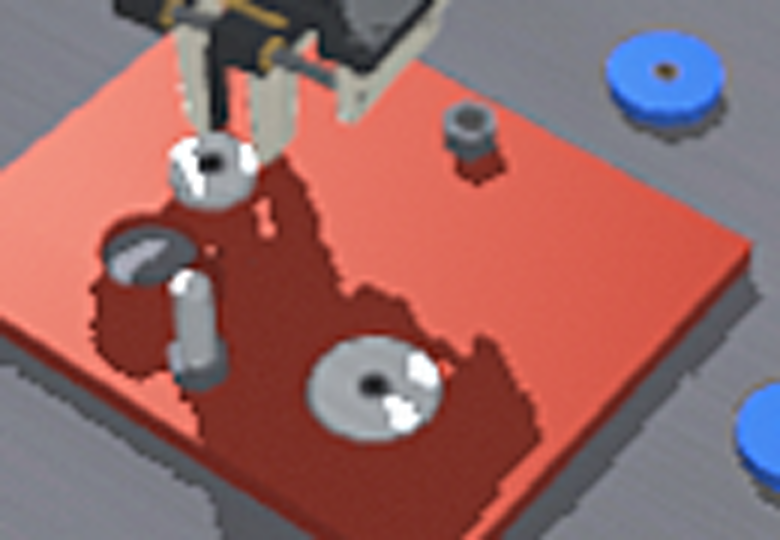

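The small disc's hole is at (211,163) and its recess mouth is centred near (149,251). The large disc is still flush.

```bash
python3 -c "
from h import *
c=read_camera('scene')
f=lambda u,v,z: onz(c,260+(u+.5)/6-.5,170+(v+.5)/6-.5,z)
a=f(211,163,.026);b=f(149,251,.016);d=b-a;t=np.radians(4);print(a,b,'fwd',d[0]*np.cos(t)+d[1]*np.sin(t),'left',-d[0]*np.sin(t)+d[1]*np.cos(t))"
```

```text
[ 0.54867794 -0.0670919   0.026     ] [ 0.60095241 -0.06149578  0.016     ] fwd 0.052537501451764855 left 0.00193600326291607
```

arm_command(
  increments=[
    [-0.03, 0.002, 0.004, 0, 0, 0],
    [-0.1, 0.004, 0.005, 0, 0, 0],
    [-0.16, 0.006, 0.005, 0, 0, 0],
    [-0.22, 0.006, 0.005, 0, 0, 0],
    [-0.255, 0.006, 0.005, 0, 0, 0],
  ],
)

```text
t: 8.2
tool_pos: [0.5756, -0.0625, 0.2054]
orientation: [-0.113, 3.139, -0.0]
force: [-0.3, -0.6, -0.2]
opening: 0.022
gripper_force: 0.3
```

arm_command(
  increments=[
    [-0.006, 0, 0, 0, 0, 0],
    [-0.012, 0, 0, 0, 0, 0],
    [-0.018, 0, 0, 0, 0, 0],
    [-0.018, 0, 0, 0, 0, 0],
    [0.02, 0, 0, 0, 0, 0],
  ],
)

```text
t: 8.82
tool_pos: [0.5708, -0.0629, 0.2055]
orientation: [-0.113, 3.139, -0.0]
force: [-0.3, -1.1, -0.2]
opening: 0.0222
gripper_force: 0.0
```

arm_command(
  increments=[
    [0.05, 0, -0.05, 0, 0, 0],
    [0.15, 0, -0.2, 0, 0, 0],
    [0.3, 0, -0.4, 0, 0, 0],
    [0.4, 0, -0.6, 0, 0, 0],
    [0.5, 0, -0.7, 0, 0, 0],
  ],
)

```text
t: 9.45
tool_pos: [0.4704, -0.0702, 0.3479]
orientation: [-0.113, 3.136, -0.002]
force: [0.2, -0.6, -0.3]
opening: 0.0221
gripper_force: 0.0
```

```bash
python3 -c "
from h import *
plan(.5768,-.0632,.0195,4)
c=read_camera('scene'); d=read_camera('top')
a=cv2.resize(c['image'][170:260,260:390],None,fx=6,fy=6,interpolation=cv2.INTER_CUBIC)[:,:480]
b=cv2.resize(d['image'][140:236,307:360],None,fx=5.625,fy=5.625,interpolation=cv2.INTER_CUBIC)
save(np.hstack([a,b]),'s7.png')"
```

```text
t 9.45 tip [ 0.4704 -0.0702  0.1619] F [ 0.2 -0.6 -0.3] open 0.0221
inc [-0.531  -0.0024  0.7135] [-0.0004  0.001   0.0007]
```

View pics/s7.png

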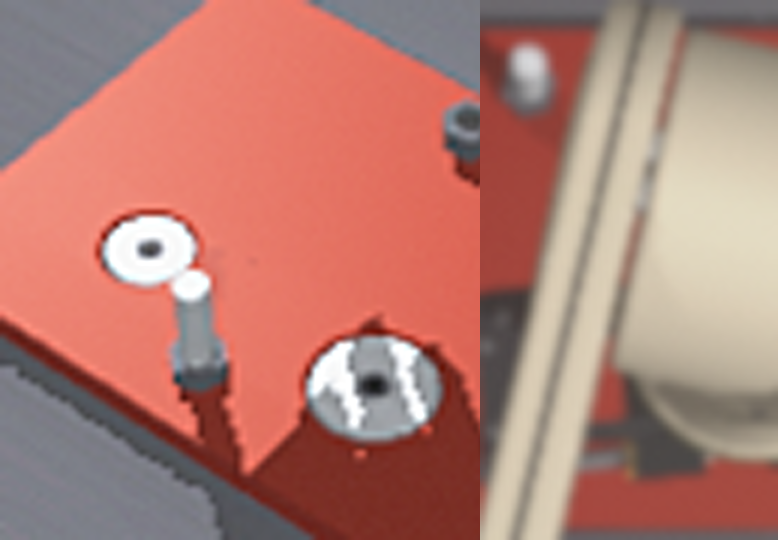

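Both discs lie flush: the small disc's hole at (150,249) is on the mouth centre, and neither disc shows a side face. The bolt and nut haven't moved and the arm is clear, so I'm handing in.

```bash
python3 -c "
from plant import *
print(close_job())"
```

```text
the job is handed in; nothing more can be done
None
```

Both discs were pushed into the recesses of their own size and looked flush and centred in the last picture. I handed the job in at about 9.5 s with the arm clear; it returned no verdict.

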